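# Tidy the notions on the craft table

### The job

Tidy up the craft table: stand both wooden spools upright in the shallow wooden box, lay both buttons in the round dish and lay the pencil lengthwise in the long tray. Leave the tea cup and the scissors where they are.

Things in the scene. Friction and masses are not known exactly. Their poses are not given: they have to be found in the camera images.
- spool_a: an empty wooden thread spool, pale wood, standing upright: 40 mm high, round flanges 36 mm across at both ends (the bottom 8 mm and the top 8 mm), waist 27 mm across; about 25 g. Origin: centre of its underside; z is its axis, up at the start. The other spool is alike, and they are interchangeable.
- spool_b: an empty wooden thread spool, pale wood, standing upright: 40 mm high, round flanges 36 mm across at both ends (the bottom 8 mm and the top 8 mm), waist 27 mm across; about 25 g. Origin: centre of its underside; z is its axis, up at the start. The other spool is alike, and they are interchangeable.
- big_button: the larger of two white round four-hole buttons, lying flat: 44 mm across, 8 mm thick, about 14 g. Origin: centre of its underside; z is its axis, up at the start.
- small_button: the smaller of two white round four-hole buttons, lying flat: 30 mm across, 8 mm thick, about 14 g. Origin: centre of its underside; z is its axis, up at the start.
- pencil: a short thick red six-sided pencil, lying on one of its flats: 130 mm long, 10 mm across flats, the last 18 mm towards +x sharpened; about 15 g. Origin: on its axis at mid-length, 5 mm above what it lies on; x runs along it to the point.
- spool_box: a shallow open box of pale wood, the home of the spools, fixed to the table: outside 80 mm (its x) by 140 mm (its y), 16 mm high, walls and floor 5 mm, so 70 x 130 mm inside. Origin: centre of its underside; z up. Its long side runs within 0.4 rad of world y.
- button_dish: a round shallow blue ceramic dish, the home of the buttons, fixed to the table: 150 mm across the rim, 16 mm high, wall 4 mm, flat inner floor about 130 mm across and 4 mm above the table. Origin: centre of its underside; z up.
- pencil_tray: a long narrow open grey plastic tray, the home of the pencil, fixed to the table: outside 76 mm (its x) by 194 mm (its y), 14 mm high, walls and floor 5 mm, so 66 x 184 mm inside. Origin: centre of its underside; z up. Its long side runs within 0.4 rad of world y.
- tea_cup: a terracotta tea cup without handle, 72 mm across, 65 mm high, standing on a cork coaster 4 mm thick at the edge of the work; a bystander. Origin: centre of its underside.
- scissors: scissors with black ring handles, about 180 mm long, 10 mm high, lying flat at the edge of the work; a bystander. Origin: centre of the underside, near the pivot; x runs along the blades to their points.
Mind the look-alikes: they are no part of the job. What is shaped like the spool_b but turquoise is not meant. What is shaped like the small_button but turquoise is not meant.

How it is judged:
By the outcome, as a careful person would: the job done as asked, in the order asked, and still so for the second after the job is handed in, with the robot touching nothing.
It also fails if it takes over 112 s, if anything falls off the work surface, if the arm or the gripper's body presses on something with over 40 N, if the wrist force passes 120 N, or if a joint passes its speed limit or range.

### The arm

A 6-joint arm with a two-finger parallel gripper is mounted at the origin on the work surface. World frame = base frame: x ahead of the robot, y to its left, z up, the work surface at z = 0. Lengths are in m, angles in rad, forces in N, time in s.
With the tool pointing down it reaches from about 0.4 to 0.825 m from the base axis. Payload 7 kg.
Tool frame: the origin (TCP) lies midway between the tips of the shut fingers; the grasp point (between the pads) lies 19 mm behind it (grip_point_offset is the distance from the TCP to the grasp point, in m); z points along the fingers, y is the line along which they close (so a half turn about z gives the same grasp; the last joint's range is limited). The gripper opens to 88 mm and grips with 3 to 60 N. Pads are 19 mm wide; open, the fingers measure 130 mm over their backs; the gripper's body (78 mm by 193 mm) begins 47 mm behind the grasp point.
Start: joints at [-1, 0.359, 0.012, 0, -1.224, -0.288], TCP at [0.188, -0.648, 0.2] pointing down, gripper open.
Joint ranges: [-3.07, 3.07], [-1.43, 2.12], [-1.02, 1.25], [-3.03, 1.67], [-3.05, -0], [-3.03, 3.03]. Speed limits (rad/s): [2.39, 2.39, 3.01, 3.14, 3.14, 3.14].

### API

Orientations are given as [roll, pitch, yaw] about the fixed x, y, z axes, in that order (R = Rz(yaw) Ry(pitch) Rx(roll)).
In Python, from station import get_state, grab_frame, camera_params, job_done, grip_point_offset gives the robot as it stands.
- The arm moves only by the shell command python3 -m creep 'ROWS' [FORCE]. ROWS is JSON, a list that holds one entry, the list of rows, each a list of 7 numbers: the finger opening in cm, from 0 to 8.76, then the shift along the tool's x, y, z in cm, then the turn, a rotation vector about the tool's x, y, z in rad. In form: [[[fingers, tx, ty, tz, wx, wy, wz], ...]]. A call has 1 to 20 rows; each row is the pose to reach, as a shift and turn from the pose commanded when the call began, along the tool's axes at that moment; what a row does not reach only later rows make up. A row lasts 1/8 s, in which the tool goes at most 62.5 mm and 10.7 degrees, less where a joint would pass 70% of its speed; a pose out of reach is approached as far as the arm can. A call with a gripper value outside its range is refused whole. The fingers move at their own pace and stop on an object; FORCE is the grip in N (left out, the last holds). Time passes only in rows, so rows that repeat a pose let the fingers close. It gives the time, the measured TCP pose, the force, the opening and the grip force at its end, in the units of the state.
- get_state(): the state, without advancing time (a new reading comes with each control period).
- grab_frame(name): name is "scene" or "top" or "wrist"; returns the picture (420x560x3 uint8, blue, green, red); there is no depth.
- camera_params(name): a dict with "vertical_fov" (degrees; the focal length in pixels is half the picture's height over the tangent of half this angle, whatever the lens; pixels are square), "cx", "cy" (the principal point, pixels), "k1" (the pictures are not rectified: a ray, as slopes to the right and down, at radius r is drawn at 1 + k1 r^2 times it, then the intrinsics apply), "view" (4x4, takes a point from world to camera coordinates). Camera axes: x right, y down, z forward; pixel columns grow to the right and rows downward; lengths in m; the calibration is good to about 2 mm. A picture is of the moment at which its call begins: read the wrist's pose just before it. camera_params takes no time and is no camera call; for the wrist camera it gives the pose at the moment of the call.
- job_done(): hands the job in; it is judged then, once.
The state is a dict: "t": time; "q": joint angles; "qd": joint speeds; "joint_efforts": joint torques, N m; "eef_pos": TCP position; "ee_rot": TCP orientation; "force": force on the tool from outside, world axes, zero at the start; "moment": the same for the moment, N m; "width": finger opening in m; "gripper_force": force on a finger pad.
Only numpy, scipy, OpenCV 4.12 (cv2) and the standard library are available. Lean on these libraries where they do the work, as an engineer would, in place of code of your own. Each camera call takes 0.05 s, during which the arm holds its last target. There are 200 camera calls.

## Working session

There is one attempt and no reset: what is moved stays moved. The work goes in short steps, Python scripts to look and compute and a shell command to move; the robot and the scene stay as the last step left them, time stands still between calls to the robot, and variables do not carry over. Pictures are saved under pics/ and viewed, at most 14 in all, crops included, and the job is handed in when it is done.

```bash
ls; mkdir -p pics; python3 - <<'E'
from station import *
import cv2
s=get_state();print(s['t'],s['eef_pos'],s['ee_rot'],s['width'],grip_point_offset)
for n in("top","scene"):
    cv2.imwrite(f"pics/{n}0.png",grab_frame(n));p=camera_params(n);print(n,p)
E
```

```text
pics
0.0 [ 0.18817395 -0.64769128  0.19941348] [ 3.13993774e+00 -1.33685883e-04 -2.85892107e+00] 0.08778680741855172 0.0188
top {'vertical_fov': 50.22916258123503, 'cx': 284.49434384098834, 'cy': 213.38030948548368, 'k1': -0.014859088468601737, 'view': array([[-0.02635549, -0.99951452,  0.01661644,  0.02014751],
       [-0.99755525,  0.02522037, -0.06517257,  0.57697324],
       [ 0.06472186, -0.01829348, -0.99773565,  0.94027884],
       [ 0.        ,  0.        ,  0.        ,  1.        ]])}
scene {'vertical_fov': 51.76081640517749, 'cx': 279.6702174654966, 'cy': 203.03385257503544, 'k1': 0.02982299225471143, 'view': array([[-0.49729999,  0.86750887, -0.01100313,  0.26217882],
       [ 0.62084473,  0.34698355, -0.70296105, -0.31068625],
       [-0.60600705, -0.35641376, -0.71114323,  1.27648093],
       [ 0.        ,  0.        ,  0.        ,  1.        ]])}
```

View pics/top0.png

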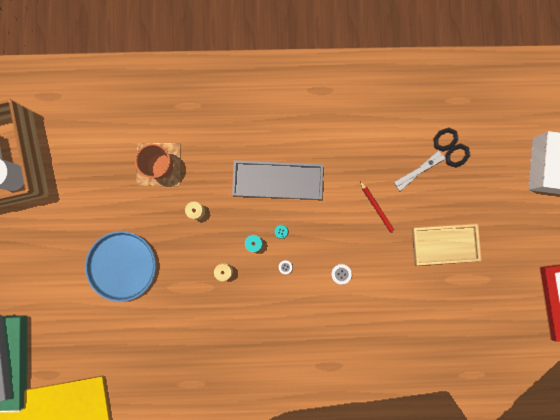

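View pics/scene0.png

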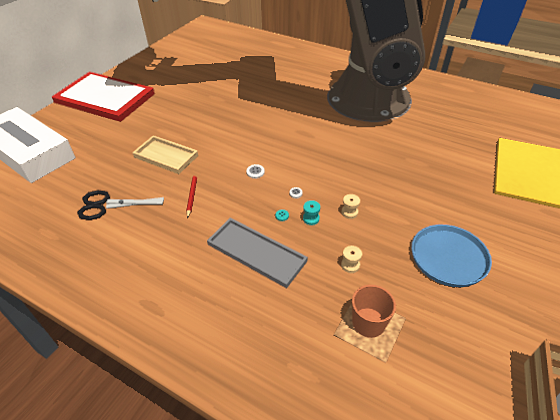

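Top view shows these candidates:
- **Pale spools:** (194,211) and (222,273). The turquoise spool at (253,244) is a decoy.
- **White buttons:** big (342,274) and small (285,267). The turquoise button at (281,232) is a decoy.
- **Pencil:** point at (362,184), tail at (391,230).
- **Homes:** box (447,245), dish (122,266), tray (278,181).
- **Bystanders:** cup (154,161) and scissors (435,160).

I'll choose the pale wood spools and the white buttons.

```bash
cat > h.py <<'E'
import numpy as np, cv2
from station import *
from scipy.spatial.transform import Rotation as R
def cam(n):
    p=camera_params(n);f=210/np.tan(np.radians(p['vertical_fov']/2));return p,f
def px2w(p,uv,z,H=420):
    f=H/2/np.tan(np.radians(p['vertical_fov']/2))
    K=np.array([[f,0,p['cx']],[0,f,p['cy']],[0,0,1]])
    d=cv2.undistortPoints(np.array(uv,float).reshape(-1,1,2),K,np.array([p['k1'],0,0,0,0.])).reshape(-1,2)
    V=np.array(p['view']);C=-V[:3,:3].T@V[:3,3]
    r=np.c_[d,np.ones(len(d))]@V[:3,:3]
    return C+r*((z-C[2])/r[:,2])[:,None]
def blob(mask,c,rad):
    m=np.zeros_like(mask);cv2.circle(m,c,rad,255,-1);m&=mask
    n,l,st,ce=cv2.connectedComponentsWithStats(m)
    i=1+np.argmax(st[1:,4]);return cv2.findContours((l==i).astype('uint8'),cv2.RETR_EXTERNAL,cv2.CHAIN_APPROX_NONE)[0][0].reshape(-1,2)
def go(x,y,z,yaw=None):
    "shift in cm and wz to reach TCP x,y,z(m), yaw such that tool y lies along +-(world angle yaw)"
    s=get_state();Rm=R.from_euler('xyz',s['ee_rot'])
    t=Rm.inv().apply(np.array([x,y,z])-s['eef_pos'])*100
    w=0
    if yaw is not None:
        ty=Rm.apply([0,1,0]);a=np.arctan2(ty[1],ty[0])
        w=-((yaw-a+np.pi/2)%np.pi-np.pi/2)   # tool z down
    tilt=Rm.inv().apply([0,0,-1])
    print('t%.1f'%s['t'],'go',t.round(2),'wz %.3f'%w,'q6 %.2f'%s['q'][5],'tilt',tilt[:2].round(3))
E
python3 - <<'E'
from h import *
im=cv2.imread('pics/top0.png');p=camera_params('top')
hsv=cv2.cvtColor(im,cv2.COLOR_BGR2HSV)
for n,c in dict(sp1=(194,211),sp2=(222,273),sb=(285,267),bb=(342,274),box=(447,245),dish=(122,266),tray=(278,181),pen=(377,207),wood=(330,240),tsp=(253,244)).items(): print(n,[hsv[c[1]+d,c[0]+e].tolist() for d,e in((0,0),(6,0),(0,6),(-6,-1))])
crops=[cv2.resize(im[c[1]-30:c[1]+30,c[0]-40:c[0]+40],None,fx=5,fy=5,interpolation=cv2.INTER_CUBIC) for c in((208,240),(315,265),(377,207),(447,245))]
cv2.imwrite('pics/crop0.png',np.vstack([np.hstack(crops[:2]),np.hstack(crops[2:])]))
E
```

```text
sp1 [[12, 138, 124], [21, 107, 242], [22, 105, 244], [23, 99, 244]]
sp2 [[12, 137, 136], [22, 104, 243], [23, 99, 245], [22, 105, 242]]
sb [[3, 14, 168], [20, 6, 245], [13, 9, 244], [18, 5, 246]]
bb [[4, 12, 155], [9, 15, 171], [8, 17, 183], [0, 11, 158]]
box [[21, 108, 240], [21, 109, 240], [21, 109, 239], [21, 109, 240]]
dish [[104, 113, 197], [104, 113, 194], [104, 113, 197], [104, 111, 195]]
tray [[4, 11, 166], [3, 14, 168], [13, 11, 165], [4, 12, 165]]
pen [[1, 208, 199], [10, 165, 141], [13, 160, 209], [9, 167, 162]]
wood [[13, 158, 197], [13, 158, 203], [13, 161, 207], [13, 158, 195]]
tsp [[12, 96, 111], [88, 176, 216], [88, 176, 214], [88, 173, 214]]
```

View pics/crop0.png

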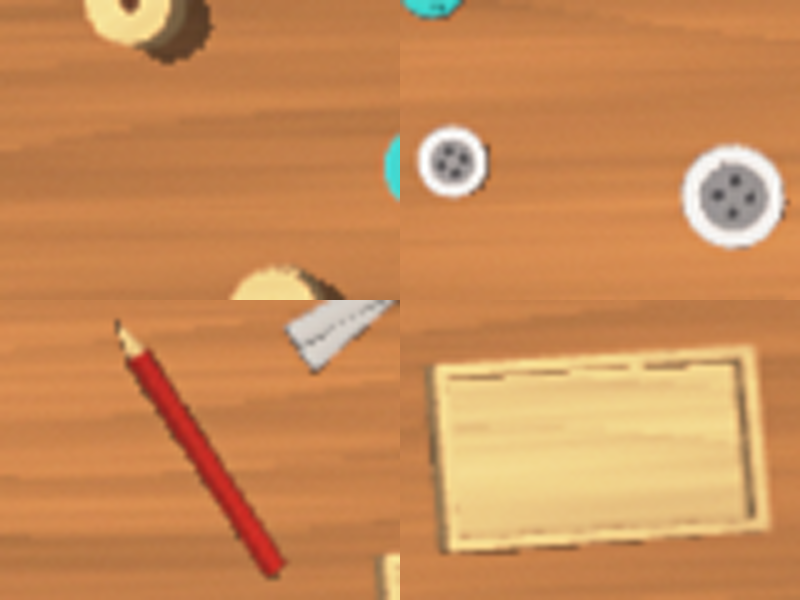

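The crop confirms the choices: pale spools, white four-hole buttons and the red pencil with its point at the upper left. Next I'll measure.

```bash
python3 - <<'E'
from h import *
im=cv2.imread('pics/top0.png');p=camera_params('top')
h,s,v=cv2.split(cv2.cvtColor(im,cv2.COLOR_BGR2HSV));k=lambda m:(m*255).astype('uint8')
pale=k((h>17)&(h<30)&(s<125)&(v>200));white=k(s<60);red=k(((h<5)|(h>175))&(s>180));blue=k((h>95)&(h<112)&(s>80))
P={}
for n,m,c,r,z in(('sp1',pale,(194,211),16,.04),('sp2',pale,(222,273),16,.04),('sb',white,(285,267),14,.008),('bb',white,(342,274),18,.008),('dish',blue,(122,266),50,.016)):
    w=px2w(p,blob(m,c,r),z)[:,:2].astype('f4');(c_,r_)=cv2.minEnclosingCircle(w);e=cv2.fitEllipse(w*1000)
    print(n,'ell',np.round(e[0],1),np.round(e[1],1))
for n,m,c,r,z in(('box',pale,(447,245),50,.016),('tray',white,(278,181),60,.014),('pen',red,(377,207),40,.005)):
    w=(px2w(p,blob(m,c,r),z)[:,:2]*1000).astype('f4');q=cv2.minAreaRect(w)
    b=cv2.boxPoints(q);e=max((b[1]-b[0],b[2]-b[1]),key=np.linalg.norm)
    print(n,np.round(q[0],1),np.round(q[1],1),'long ang %.3f'%(np.arctan2(e[1],e[0])%np.pi))
print('pen ends',px2w(p,[(362,184),(391,230)],.005).round(4).tolist())
print('cup',px2w(p,[(154,161)],.065).round(3))
E
```

```text
sp1 ell [588.4 196.2] [33.  33.3]
sp2 ell [457.5 138.1] [32.9 33.2]
sb ell [462.8   7. ] [26.9 27.8]
bb ell [ 444.6 -113.3] [41.1 42.1]
dish ell [474.7 356.7] [144.3 144.7]
box [ 502.3 -343. ] [ 78.9 139. ] long ang 1.606
tray [651.1  18.5] [193.7  76.8] long ang 1.505
pen [ 582.  -199.1] [109.9   9.5] long ang 0.538
pen ends [[0.6383, -0.1662, 0.005], [0.5361, -0.2258, 0.005]]
cup [[0.688 0.27  0.065]]
```

```bash
python3 - <<'E'
from h import *
go(.588,.196,.16,.035)
E
```

```text
t0.1 go [-61.93  69.87   4.05] wz -1.323 q6 -0.29 tilt [-0.    -0.002]
```

```bash
python3 -m creep '[[[8,-61.9,69.9,4,0,0,-1.323],[8,-61.9,69.9,4,0,0,-1.323],[8,-61.9,69.9,4,0,0,-1.323],[8,-61.9,69.9,4,0,0,-1.323],[8,-61.9,69.9,4,0,0,-1.323],[8,-61.9,69.9,4,0,0,-1.323],[8,-61.9,69.9,4,0,0,-1.323],[8,-61.9,69.9,4,0,0,-1.323],[8,-61.9,69.9,4,0,0,-1.323],[8,-61.9,69.9,4,0,0,-1.323],[8,-61.9,69.9,4,0,0,-1.323],[8,-61.9,69.9,4,0,0,-1.323],[8,-61.9,69.9,4,0,0,-1.323],[8,-61.9,69.9,4,0,0,-1.323],[8,-61.9,69.9,4,0,0,-1.323],[8,-61.9,69.9,4,0,0,-1.323],[8,-61.9,69.9,4,0,0,-1.323],[8,-61.9,69.9,4,0,0,-1.323],[8,-61.9,69.9,4,0,0,-1.323],[8,-61.9,69.9,4,0,0,-1.323]]]' 20; python3 - <<'E'
from h import *
go(.588,.196,.016,.035)
p=camera_params('wrist');im=grab_frame('wrist');cv2.imwrite('pics/w1.png',im)
h,s,v=cv2.split(cv2.cvtColor(im,cv2.COLOR_BGR2HSV))
m=((h>17)&(h<30)&(s<125)&(v>200)).astype('uint8')*255
n,l,st,ce=cv2.connectedComponentsWithStats(m)
for i in range(1,n):
    if st[i,4]>150:
        c=cv2.findContours((l==i).astype('uint8'),0,1)[0][0]; e=cv2.fitEllipse((px2w(p,c.reshape(-1,2),.04)[:,:2]*1000).astype('f4')); print(ce[i].round(),st[i,4],np.round(e[0],1),np.round(e[1],1))
E
```

```text
t: 2.6
eef_pos: [0.5877, 0.1952, 0.1609]
ee_rot: [-3.141, 0.0, -1.537]
force: [-0.6, 0.2, 0.2]
width: 0.0798
gripper_force: 0.0
t2.6 go [-0.07 -0.02 14.49] wz -0.001 q6 -0.60 tilt [0.    0.001]
[276. 199.] 908 [588.8 194.5] [35.2 36.8]
[156. 235.] 163 [717.4 239.1] [13.1 20.1]
```

View pics/w1.png

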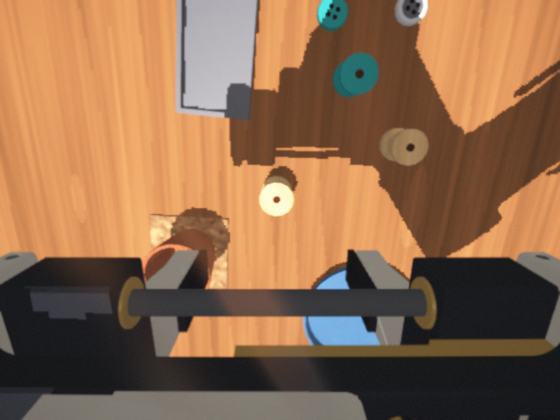

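The wrist picture shows the pale spool at (276,199) between the fingers, agreeing with the top view to within 2 mm. Descending.

```bash
python3 -m creep '[[[6,0,0,5,0,0,0],[6,0,0,9,0,0,0],[6,0,0,12,0,0,0],[6,0,0,14.5,0,0,0],[6,0,0,14.5,0,0,0],[3,0,0,14.5,0,0,0],[3,0,0,14.5,0,0,0],[3,0,0,14.5,0,0,0],[3,0,0,14.5,0,0,0],[3,0,0,14.5,0,0,0],[3,0,0,14.5,0,0,0],[3,0,0,10,0,0,0],[3,0,0,5,0,0,0],[3,0,0,3,0,0,0],[3,0,0,3,0,0,0]]]' 20; python3 - <<'E'
from h import *
bx=np.array([.5023,-.343]);u=np.array([np.cos(1.606),np.sin(1.606)])
for k in(.03,-.03): print(bx+k*u)
go(*(bx-.03*u),.13,.035)
E
```

```text
t: 4.53
eef_pos: [0.5887, 0.1964, 0.1325]
ee_rot: [-3.138, 0.002, -1.536]
force: [0.1, -0.8, -1.0]
width: 0.03
gripper_force: 0.0
[ 0.50124411 -0.31301859]
[ 0.50335589 -0.37298141]
t4.5 go [56.6  10.54  0.1 ] wz 0.000 q6 -0.60 tilt [0.002 0.003]
```

```bash
python3 - <<'E'
from h import *
cv2.imwrite('pics/w2.png',grab_frame('wrist'))
cv2.imwrite('pics/s2.png',grab_frame('scene')[130:330,250:530])
a=cv2.imread('pics/w2.png')[120:420];b=cv2.resize(cv2.imread('pics/s2.png'),(400,286))
c=np.zeros((590,560,3),'uint8');c[:300]=a;c[302:588,:400]=b;cv2.imwrite('pics/c2.png',c)
E
```

```text
(no output)
```

View pics/c2.png

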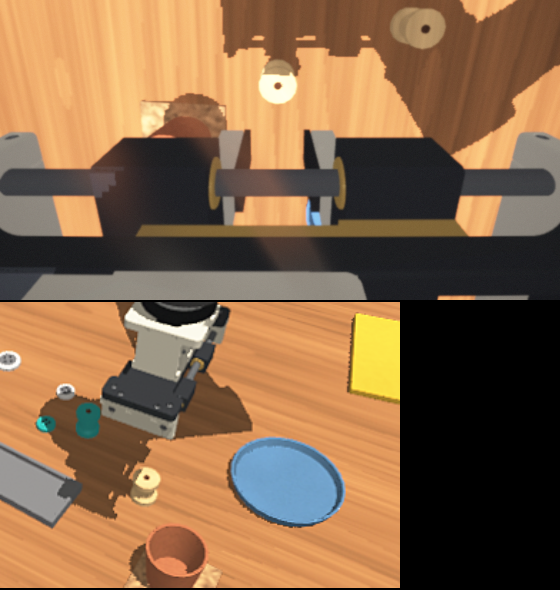

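The spool still stands at its place and the fingers shut on nothing. They may have been too slow, or not low enough. I'll check by projecting the TCP, then descend and look before closing.

```bash
python3 -m creep '[[[6,0,0,0,0,0,0],[6,0,0,0,0,0,0],[6,0,0,0,0,0,0],[6,0,0,0,0,0,0],[6,0,0,0,0,0,0],[6,0,0,4,0,0,0],[6,0,0,8,0,0,0],[6,0,0,11.5,0,0,0],[6,0,0,11.5,0,0,0],[6,0,0,11.5,0,0,0]]]' 20; python3 - <<'E'
from h import *
go(.588,.196,.016,.035)
p=camera_params('wrist');im=grab_frame('wrist')
s=get_state();f=210/np.tan(np.radians(p['vertical_fov']/2))
for P in(s['eef_pos'],s['eef_pos']+[0,0,.019]):
    c=p['view']@np.r_[P,1];print(c.round(3),f*c[0]/c[2]+p['cx'],f*c[1]/c[2]+p['cy'])
cv2.imwrite('pics/w3.png',im)
E
```

```text
t: 5.88
eef_pos: [0.5886, 0.1962, 0.0167]
ee_rot: [-3.14, 0.0, -1.535]
force: [0.2, 0.2, 0.9]
width: 0.0601
gripper_force: 0.0
t5.9 go [0.02 0.06 0.07] wz 0.000 q6 -0.60 tilt [0.    0.001]
[-0.     0.023  0.199  1.   ] 276.2056126622713 247.3515632222683
[-0.     0.029  0.181  1.   ] 276.1075659274621 260.2593746340207
```

View pics/w3.png

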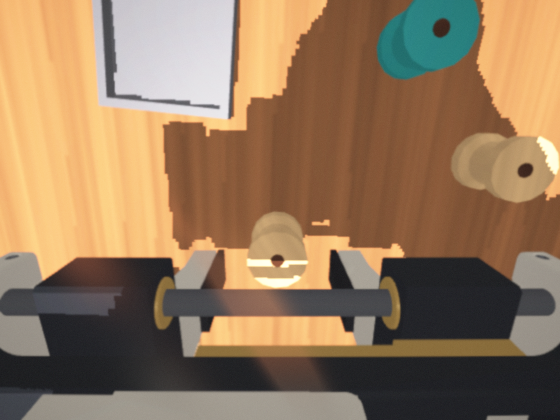

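The spool at (278,262) lies between the fingers as projected, so the closing simply got too little time. Closing now.

```bash
python3 -m creep '[[[3,0,0,0,0,0,0],[3,0,0,0,0,0,0],[3,0,0,0,0,0,0],[3,0,0,0,0,0,0],[3,0,0,0,0,0,0],[3,0,0,0,0,0,0]]]' 20;python3 -m creep '[[[3,0,0,0,0,0,0],[3,0,0,0,0,0,0]]]' 20
```

```text
t: 6.68
eef_pos: [0.5877, 0.1958, 0.0153]
ee_rot: [3.141, -0.0, -1.536]
force: [1.0, -0.6, -0.1]
width: 0.0301
gripper_force: 0.0
t: 6.92
eef_pos: [0.5877, 0.1958, 0.0153]
ee_rot: [3.142, -0.0, -1.536]
force: [-0.6, -0.4, 0.4]
width: 0.0299
gripper_force: 0.0
```

```bash
python3 - <<'E'
from h import *
a=grab_frame('wrist')[120:420];b=cv2.resize(grab_frame('scene')[130:330,250:530],(400,286))
c=np.zeros((590,560,3),'uint8');c[:300]=a;c[302:588,:400]=b;cv2.imwrite('pics/c4.png',c)
E
```

```text
(no output)
```

View pics/c4.png

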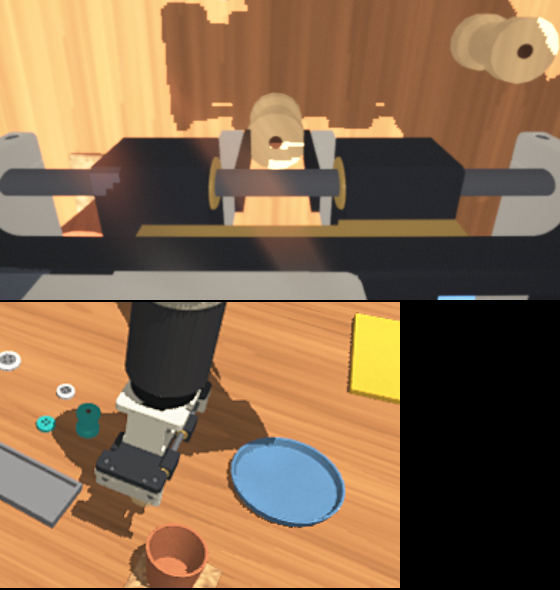

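```bash
python3 -m creep '[[[1.5,0,0,0,0,0,0],[1.5,0,0,0,0,0,0],[1.5,0,0,0,0,0,0],[1.5,0,0,0,0,0,0],[1.5,0,0,0,0,0,0]]]' 20; python3 - <<'E'
from h import *
s=get_state();print(s['width'],s['gripper_force'],s['force'])
p=camera_params('top');im=grab_frame('top')
a=grab_frame('wrist')[120:420];b=cv2.resize(im[150:290,150:346],(400,286))
c=np.zeros((590,560,3),'uint8');c[:300]=a;c[302:588,:400]=b;cv2.imwrite('pics/c5.png',c)
E
```

```text
t: 7.65
eef_pos: [0.5877, 0.1958, 0.0154]
ee_rot: [-3.142, 0.0, -1.536]
force: [0.1, -0.3, -0.3]
width: 0.0153
gripper_force: 0.0
0.015345211039643002 0.0 [ 0.0810307  -0.31069031 -0.27665693]
```

View pics/c5.png

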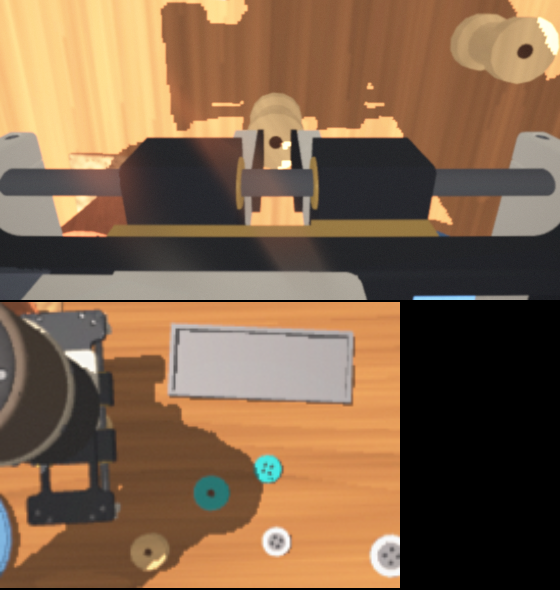

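The closed fingers hide the spool, so they passed above it: their gap looks nearer to the camera than the TCP depth allows. The real tips seem to sit about 25–35 mm above the stated TCP. I'll probe downward in small steps with the fingers open and watch the force.

```bash
python3 -m creep '[[[6,0,0,0,0,0,0],[6,0,0,0,0,0,0],[6,0,0,0,0,0,0],[6,0,0,0,0,0,0],[6,0,0,0.5,0,0,0],[6,0,0,1,0,0,0],[6,0,0,1,0,0,0],[6,0,0,1,0,0,0]]]' 20;python3 -m creep '[[[6,0,0,0.3,0,0,0],[6,0,0,0.3,0,0,0],[6,0,0,0.3,0,0,0]]]' 20; python3 -m creep '[[[6,0,0,0.3,0,0,0],[6,0,0,0.3,0,0,0],[6,0,0,0.3,0,0,0]]]' 20
```

```text
t: 8.75
eef_pos: [0.5877, 0.1958, 0.0053]
ee_rot: [3.141, -0.0, -1.536]
force: [0.1, -0.2, 0.9]
width: 0.0599
gripper_force: 0.0
t: 9.12
eef_pos: [0.5877, 0.1958, 0.0024]
ee_rot: [-3.142, -0.0, -1.536]
force: [0.1, -0.6, 0.2]
width: 0.0599
gripper_force: 0.0
t: 9.5
eef_pos: [0.5877, 0.1958, -0.0007]
ee_rot: [3.142, -0.0, -1.536]
force: [-0.0, 0.3, 0.3]
width: 0.0602
gripper_force: 0.0
```

No contact at TCP z = −0.7 mm, which confirms the tips are higher than reported. I'll go on down and close on the spool.

```bash
python3 -m creep '[[[6,0,0,0.3,0,0,0],[6,0,0,0.6,0,0,0],[6,0,0,0.9,0,0,0],[6,0,0,0.9,0,0,0]]]' 20; python3 -m creep '[[[3.2,0,0,0,0,0,0],[3.2,0,0,0,0,0,0],[3.2,0,0,0,0,0,0],[3.2,0,0,0,0,0,0],[3.2,0,0,0,0,0,0]]]' 10
```

```text
t: 10.0
eef_pos: [0.5875, 0.1956, -0.01]
ee_rot: [3.141, -0.0, -1.536]
force: [0.5, -0.6, 0.8]
width: 0.06
gripper_force: 0.0
t: 10.62
eef_pos: [0.5878, 0.1958, -0.0095]
ee_rot: [-3.141, 0.0, -1.536]
force: [0.8, 0.3, 0.2]
width: 0.0351
gripper_force: 10.0
```

Gripped at 35 mm. The buttons need the true tip height, so I'll open again and feel for the table first.

```bash
python3 -m creep '[[[6,0,0,0,0,0,0],[6,0,0,0,0,0,0],[6,0,0,0,0,0,0],[6,0,0,0.4,0,0,0],[6,0,0,0.8,0,0,0],[6,0,0,0.8,0,0,0]]]' 10|egrep 'eef|force' 
python3 -m creep '[[[6,0,0,0.3,0,0,0],[6,0,0,0.3,0,0,0]]]'|egrep 'eef|force:' 
python3 -m creep '[[[6,0,0,0.2,0,0,0],[6,0,0,0.2,0,0,0]]]'|egrep 'eef|force:'
```

```text
eef_pos: [0.5873, 0.1956, -0.0182]
force: [-0.4, 0.4, -0.2]
gripper_force: 0.0
eef_pos: [0.5876, 0.1957, -0.0209]
force: [-0.7, -0.3, -0.1]
gripper_force: 0.0
eef_pos: [0.5876, 0.1957, -0.0228]
force: [-1.0, 0.1, -0.3]
gripper_force: 0.0
```

```bash
python3 -m creep '[[[6,0,0,0.2,0,0,0],[6,0,0,0.2,0,0,0]]]'|egrep 'eef|force:'
python3 -m creep '[[[6,0,0,0.2,0,0,0],[6,0,0,0.2,0,0,0]]]'|egrep 'eef|force:'
```

```text
eef_pos: [0.5876, 0.1957, -0.0248]
force: [0.3, -0.1, -0.1]
gripper_force: 0.0
eef_pos: [0.5879, 0.1959, -0.0259]
force: [-2.7, 0.3, 7.6]
gripper_force: 3.4
```

The table is met at TCP z ≈ −25.5 mm, so I take true tip height = TCP z + 25 mm. Now back up to tip height 16 mm, grip and lift.

```bash
python3 -m creep '[[[6,0,0,-0.8,0,0,0],[6,0,0,-1.7,0,0,0],[6,0,0,-1.7,0,0,0],[3.2,0,0,-1.7,0,0,0],[3.2,0,0,-1.7,0,0,0],[3.2,0,0,-1.7,0,0,0],[3.2,0,0,-1.7,0,0,0],[3.2,0,0,-1.7,0,0,0],[3.2,0,0,-1.7,0,0,0],[3.2,0,0,-6,0,0,0],[3.2,0,0,-11,0,0,0],[3.2,0,0,-11,0,0,0]]]' 15; python3 - <<'E'
from h import *
s=get_state()
print(s['t'],s['eef_pos'])
go(.5034,-.373,s['eef_pos'][2],.035)
E
```

```text
t: 13.88
eef_pos: [0.5904, 0.1973, 0.0881]
ee_rot: [-3.134, 0.004, -1.535]
force: [-0.5, -0.2, -0.5]
width: 0.0351
gripper_force: 15.0
13.875 [0.59043904 0.19732123 0.08806048]
t13.9 go [56.68 10.73 -0.29] wz 0.001 q6 -0.60 tilt [0.004 0.007]
```

```bash
python3 -m creep '[[[3.2,56.5,10.5,0,0,0,0],[3.2,56.5,10.5,0,0,0,0],[3.2,56.5,10.5,0,0,0,0],[3.2,56.5,10.5,0,0,0,0],[3.2,56.5,10.5,0,0,0,0],[3.2,56.5,10.5,0,0,0,0],[3.2,56.5,10.5,0,0,0,0],[3.2,56.5,10.5,0,0,0,0],[3.2,56.5,10.5,0,0,0,0],[3.2,56.5,10.5,0,0,0,0],[3.2,56.5,10.5,0,0,0,0],[3.2,56.5,10.5,0,0,0,0],[3.2,56.5,10.5,0,0,0,0],[3.2,56.5,10.5,0,0,0,0]]]'; python3 - <<'E'
from h import *
go(.5034,-.373,.006-.0095,.035)
# refine the box from the wrist camera
p=camera_params('wrist');im=grab_frame('wrist');cv2.imwrite('pics/w6.png',im)
E
```

```text
t: 15.62
eef_pos: [0.503, -0.3716, 0.0836]
ee_rot: [-3.141, -0.0, -1.534]
force: [-0.4, 0.8, -0.1]
width: 0.0352
gripper_force: 15.0
t15.6 go [ 0.14 -0.03  8.71] wz 0.001 q6 0.36 tilt [-0.  0.]
```

View pics/w6.png

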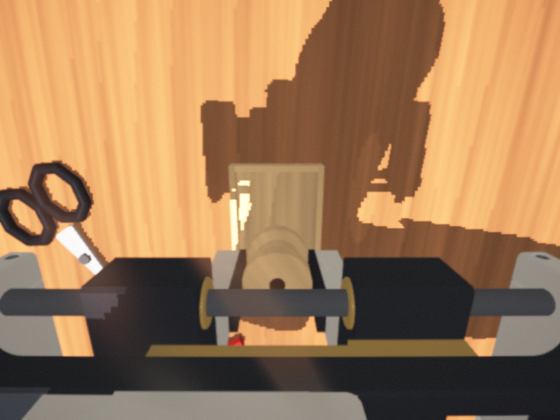

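The picture shows the spool at (276,285) upright in the grip, centred over the box (columns 229–323). Lowering and releasing.

```bash
python3 -m creep '[[[3.2,0.1,0,4,0,0,0],[3.2,0.1,0,7,0,0,0],[3.2,0.1,0,8.4,0,0,0],[3.2,0.1,0,8.7,0,0,0],[3.2,0.1,0,8.7,0,0,0],[5.5,0.1,0,8.7,0,0,0],[5.5,0.1,0,8.7,0,0,0],[5.5,0.1,0,8.7,0,0,0],[5.5,0.1,0,8.7,0,0,0],[6,0.1,0,6,0,0,0],[6,0.1,0,1,0,0,0],[6,0.1,0,-2,0,0,0],[6,0.1,0,-2,0,0,0]]]'; python3 - <<'E'
from h import *
go(.4575,.137,.10,.035)
E
```

```text
t: 17.3
eef_pos: [0.5043, -0.3743, 0.1065]
ee_rot: [-3.137, -0.002, -1.535]
force: [0.3, 1.2, -1.1]
width: 0.0598
gripper_force: 0.0
t17.3 go [-51.27   2.87   0.51] wz 0.000 q6 0.36 tilt [-0.002  0.005]
```

```bash
python3 -m creep '[[[6,-51.1,2.8,0,0,0,0],[6,-51.1,2.8,0,0,0,0],[6,-51.1,2.8,0,0,0,0],[6,-51.1,2.8,0,0,0,0],[6,-51.1,2.8,0,0,0,0],[6,-51.1,2.8,0,0,0,0],[6,-51.1,2.8,0,0,0,0],[6,-51.1,2.8,0,0,0,0],[6,-51.1,2.8,0,0,0,0],[6,-51.1,2.8,0,0,0,0],[6,-51.1,2.8,0,0,0,0],[6,-51.1,2.8,0,0,0,0],[6,-51.1,2.8,0,0,0,0],[6,-51.1,2.8,0,0,0,0]]]'; python3 - <<'E'
from h import *
go(.4575,.1375,-.0095,.035)
p=camera_params('wrist');im=grab_frame('wrist');cv2.imwrite('pics/w7.png',im)
h,s,v=cv2.split(cv2.cvtColor(im,cv2.COLOR_BGR2HSV))
m=((h>15)&(h<30)&(s<150)&(v>90)).astype('uint8')*255;m[330:]=0
n,l,st,ce=cv2.connectedComponentsWithStats(m)
for i in range(1,n):
    if st[i,4]>300:
        c=cv2.findContours((l==i).astype('uint8'),0,1)[0][0]; e=cv2.fitEllipse((px2w(p,c.reshape(-1,2),.04)[:,:2]*1000).astype('f4')); print(ce[i].round(),st[i,4],np.round(e[0],1),np.round(e[1],1))
E
```

```text
t: 19.05
eef_pos: [0.4568, 0.1357, 0.1034]
ee_rot: [-3.142, 0.0, -1.537]
force: [0.4, 0.1, -0.9]
width: 0.06
gripper_force: 0.0
t19.1 go [-0.18 -0.07 11.29] wz -0.001 q6 -0.67 tilt [0. 0.]
[228.  56.] 2255 [496.5  13.6] [24.4 69.8]
[308.  18.] 773 [439.6 -14.7] [17.5 42.5]
[155.  61.] 541 [551.8  17.5] [ 4.3 80.5]
[126. 139.] 2946 [579.8  77.9] [ 14.2 204.9]
[491. 102.] 577 [294.5  37.3] [ 8.5 53. ]
[519. 110.] 593 [269.8  40.4] [19.3 33.4]
[186. 194.] 658 [533.7 115.5] [  7.2 109.7]
[ 29. 219.] 582 [671.7 149.7] [ 7.4 83.1]
[ 90. 217.] 316 [617.9 139.6] [ 4.  73.9]
[103. 213.] 736 [606.1 131.9] [11.9 80.7]
[376. 226.] 2106 [370.  143.1] [29.9 74.6]
[235. 220.] 1076 [492.8 138.6] [13.4 88.4]
[267. 222.] 2677 [464.6 146.3] [43.8 86.5]
[348. 218.] 413 [394.9 130.6] [ 6.2 76.1]
[306. 262.] 1098 [429.4 182.1] [20.5 66.8]
[371. 282.] 1519 [364.6 202.4] [29.9 93.1]
[ 18. 272.] 1248 [693.8 198.4] [34.2 51.3]
[539. 288.] 2165 [208.6 204.6] [45.3 97.2]
[176. 290.] 1143 [547.9 215.3] [31.7 74.5]
[ 19. 323.] 536 [705.6 252.7] [17.8 51.7]
```

```bash
python3 -m creep '[[[6,-0.2,0,5,0,0,0],[6,-0.2,0,9,0,0,0],[6,-0.2,0,11.3,0,0,0],[6,-0.2,0,11.3,0,0,0],[3.2,-0.2,0,11.3,0,0,0],[3.2,-0.2,0,11.3,0,0,0],[3.2,-0.2,0,11.3,0,0,0],[3.2,-0.2,0,11.3,0,0,0],[3.2,-0.2,0,11.3,0,0,0],[3.2,-0.2,0,11.3,0,0,0],[3.2,-0.2,0,8,0,0,0],[3.2,-0.2,0,3,0,0,0],[3.2,-0.2,0,1.5,0,0,0],[3.2,-0.2,0,1.5,0,0,0]]]' 15; python3 - <<'E'
from h import *
go(.5012,-.313,.088,.035)
E
```

```text
t: 20.85
eef_pos: [0.4573, 0.1388, 0.0897]
ee_rot: [-3.139, 0.002, -1.536]
force: [0.1, -0.8, 0.2]
width: 0.0349
gripper_force: 15.0
t20.9 go [45.3  -2.81  0.08] wz -0.000 q6 -0.67 tilt [0.002 0.003]
```

```bash
python3 -m creep '[[[3.2,45.2,-2.9,0,0,0,0],[3.2,45.2,-2.9,0,0,0,0],[3.2,45.2,-2.9,0,0,0,0],[3.2,45.2,-2.9,0,0,0,0],[3.2,45.2,-2.9,0,0,0,0],[3.2,45.2,-2.9,0,0,0,0],[3.2,45.2,-2.9,0,0,0,0],[3.2,45.2,-2.9,0,0,0,0],[3.2,45.2,-2.9,0,0,0,0],[3.2,45.2,-2.9,0,0,0,0],[3.2,45.2,-2.9,0,0,0,0],[3.2,45.2,-2.9,0,0,0,0],[3.2,45.2,-2.9,0,0,0,0]]]'; python3 - <<'E'
from h import *
go(.5012,-.313,.0055-.0095,.035)
E
```

```text
t: 22.48
eef_pos: [0.5017, -0.312, 0.0886]
ee_rot: [-3.141, -0.0, -1.535]
force: [-0.8, -0.1, 0.7]
width: 0.0349
gripper_force: 15.0
t22.5 go [0.1  0.05 9.26] wz 0.001 q6 0.26 tilt [-0.  0.]
```

```bash
python3 -m creep '[[[3.2,0.1,0,4,0,0,0],[3.2,0.1,0,7.5,0,0,0],[3.2,0.1,0,9,0,0,0],[3.2,0.1,0,9.25,0,0,0],[3.2,0.1,0,9.25,0,0,0],[5.5,0.1,0,9.25,0,0,0],[5.5,0.1,0,9.25,0,0,0],[5.5,0.1,0,9.25,0,0,0],[5.5,0.1,0,9.25,0,0,0],[6,0.1,0,6,0,0,0],[6,0.1,0,1,0,0,0],[6.2,0.1,0,-2,0,0,0],[6.2,0.1,0,-2,0,0,0]]]'; python3 - <<'E'
from h import *
print(get_state()['eef_pos'])
im=grab_frame('top');cv2.imwrite('pics/t8.png',cv2.resize(im[130:330,330:530],None,fx=2,fy=2))
go(.4446,-.1133,.05,.035)
E
```

```text
t: 24.1
eef_pos: [0.5032, -0.3142, 0.1114]
ee_rot: [-3.136, -0.002, -1.535]
force: [0.1, 0.2, -0.6]
width: 0.062
gripper_force: 0.0
[ 0.50323569 -0.31415387  0.11140019]
t24.1 go [-20.22   5.06   5.93] wz -0.000 q6 0.26 tilt [-0.001  0.003]
```

View pics/t8.png

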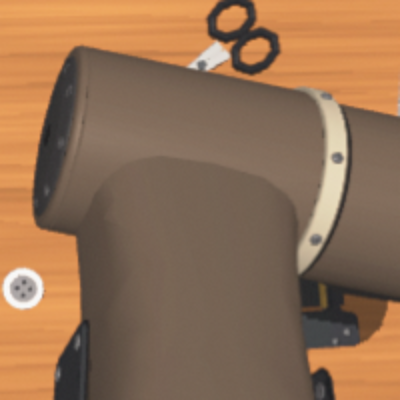

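The arm hides the box here, so I'll check it after moving on to the big button.

```bash
python3 -m creep '[[[6.2,-20,5,0,0,0,0],[6.2,-20,5,0,0,0,0],[6.2,-20,5,0,0,0,0],[6.2,-20,5,0,0,0,0],[6.2,-20,5,0,0,0,0],[6.2,-20,5,0,0,0,0],[6.2,-20,5,0,0,0,0]]]'; python3 - <<'E'
from h import *
p=camera_params('wrist');w=grab_frame('wrist');im=grab_frame('top')
go(.4446,-.1133,-.0235,.035)
h,s,v=cv2.split(cv2.cvtColor(w,cv2.COLOR_BGR2HSV));m=((s<90)&(v>120)).astype('uint8')*255;m[250:]=0
n,l,st,ce=cv2.connectedComponentsWithStats(m)
for i in range(1,n):
    if st[i,4]>300: print(ce[i].round(),st[i].tolist(),px2w(p,[ce[i]],.008).round(4))
c=np.zeros((590,560,3),'uint8');c[:300]=w[:300];c[302:588,:400]=cv2.resize(im[160:303,360:560],(400,286));cv2.imwrite('pics/c9.png',c)
E
```

```text
t: 25.02
eef_pos: [0.4445, -0.1162, 0.1079]
ee_rot: [3.141, -0.0, -1.537]
force: [0.8, -0.8, -0.5]
width: 0.0622
gripper_force: 0.0
t25.1 go [-0.29 -0.03 13.15] wz -0.001 q6 -0.14 tilt [-0.    -0.001]
[45. 30.] [12, 0, 64, 63, 1707] [[ 0.643  -0.2618  0.008 ]]
[214.   7.] [163, 0, 101, 15, 1464] [[ 0.5008 -0.2825  0.008 ]]
[277. 205.] [254, 183, 46, 45, 1607] [[ 0.4445 -0.1165  0.008 ]]
[ 73. 242.] [35, 232, 78, 18, 1005] [[ 0.651  -0.0703  0.008 ]]
```

View pics/c9.png

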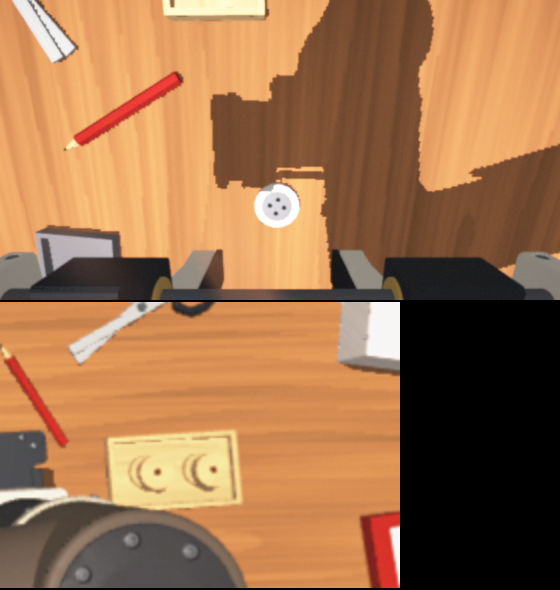

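Both spools stand upright in the box (crop bottom, (157,471) and (213,469)). The big button is at (277,205) in the wrist view, so I'll pick it.

```bash
python3 -m creep '[[[6.2,-0.1,0,5,0,0,0],[6.2,-0.1,0,10,0,0,0],[6.2,-0.1,0,12.6,0,0,0],[6.2,-0.1,0,13.1,0,0,0],[6.2,-0.1,0,13.1,0,0,0],[3.8,-0.1,0,13.1,0,0,0],[3.8,-0.1,0,13.1,0,0,0],[3.8,-0.1,0,13.1,0,0,0],[3.8,-0.1,0,13.1,0,0,0],[3.8,-0.1,0,13.1,0,0,0],[3.8,-0.1,0,11,0,0,0],[3.8,-0.1,0,6,0,0,0],[3.8,-0.1,0,5,0,0,0],[3.8,-0.1,0,5,0,0,0]]]' 15; python3 - <<'E'
from h import *
s=get_state();print(s['eef_pos'])
go(.4747,.3287,s['eef_pos'][2],.035)
E
```

```text
t: 26.88
eef_pos: [0.4449, -0.1142, 0.059]
ee_rot: [-3.139, 0.001, -1.536]
force: [1.1, 0.1, -1.0]
width: 0.0419
gripper_force: 15.0
[ 0.44492282 -0.11421721  0.05900366]
t26.9 go [-4.416e+01 -4.520e+00  3.000e-02] wz -0.000 q6 -0.14 tilt [0.001 0.002]
```

```bash
python3 -m creep '[[[3.8,-44.4,-4.5,0,0,0,0],[3.8,-44.4,-4.5,0,0,0,0],[3.8,-44.4,-4.5,0,0,0,0],[3.8,-44.4,-4.5,0,0,0,0],[3.8,-44.4,-4.5,0,0,0,0],[3.8,-44.4,-4.5,0,0,0,0],[3.8,-44.4,-4.5,0,0,0,0],[3.8,-44.4,-4.5,0,0,0,0],[3.8,-44.4,-4.5,0,0,0,0],[3.8,-44.4,-4.5,0,0,0,0],[3.8,-44.4,-4.5,0,0,0,0],[3.8,-44.4,-4.5,0,0,0,0],[3.8,-44.4,-4.5,0,0,0,0]]]'; python3 - <<'E'
from h import *
go(.4747,.3307,-.019,.035)
E
```

```text
t: 28.5
eef_pos: [0.4741, 0.3305, 0.0586]
ee_rot: [-3.141, 0.0, -1.536]
force: [-0.1, 0.7, -0.3]
width: 0.0415
gripper_force: 15.0
t28.5 go [-0.01 -0.06  7.76] wz -0.001 q6 -0.91 tilt [0. 0.]
```

```bash
python3 -m creep '[[[3.8,0,0,4,0,0,0],[3.8,0,0,6.8,0,0,0],[3.8,0,0,7.7,0,0,0],[3.8,0,0,7.7,0,0,0],[5.1,0,0,7.7,0,0,0],[5.1,0,0,7.7,0,0,0],[5.1,0,0,7.7,0,0,0],[5.1,0,0,6.5,0,0,0],[5.1,0,0,3,0,0,0],[5.1,0,0,0,0,0,0],[5.1,0,0,0,0,0,0]]]'; python3 - <<'E'
from h import *
s=get_state();print(s['eef_pos'])
go(.4628,.0065,s['eef_pos'][2],.035)
E
```

```text
t: 29.88
eef_pos: [0.4753, 0.3325, 0.062]
ee_rot: [-3.138, 0.004, -1.535]
force: [-0.3, 0.0, -0.2]
width: 0.0511
gripper_force: 0.0
[0.47534137 0.33253604 0.06195265]
t29.9 go [32.54  2.41 -0.15] wz 0.000 q6 -0.91 tilt [0.004 0.004]
```

```bash
python3 -m creep '[[[5,32.4,2.3,0,0,0,0],[5,32.4,2.3,0,0,0,0],[5,32.4,2.3,0,0,0,0],[5,32.4,2.3,0,0,0,0],[5,32.4,2.3,0,0,0,0],[5,32.4,2.3,0,0,0,0],[5,32.4,2.3,0,0,0,0],[5,32.4,2.3,0,0,0,0],[5,32.4,2.3,0,0,0,0],[5,32.4,2.3,0,0,0,0]]]'; python3 - <<'E'
from h import *
p=camera_params('wrist');w=grab_frame('wrist');im=grab_frame('top');cv2.imwrite('pics/t10.png',im)
go(.4628,.006,-.0235,.035)
h,s,v=cv2.split(cv2.cvtColor(w,cv2.COLOR_BGR2HSV));m=((s<90)&(v>120)).astype('uint8')*255;m[250:]=0
n,l,st,ce=cv2.connectedComponentsWithStats(m)
for i in range(1,n):
    if st[i,4]>200: print(ce[i].round(),st[i].tolist(),px2w(p,[ce[i]],.008).round(4))
p=camera_params('top')
h,s,v=cv2.split(cv2.cvtColor(im,cv2.COLOR_BGR2HSV));m=((s<60)&(v>120)).astype('uint8')*255
print('big in dish',(px2w(p,blob(m,(122,266),36).mean(0)[None],.012)).round(4))
E
```

```text
t: 31.12
eef_pos: [0.4623, 0.0071, 0.0583]
ee_rot: [3.141, -0.0, -1.534]
force: [-0.2, 0.7, -0.4]
width: 0.0498
gripper_force: 0.0
t31.2 go [ 0.08 -0.05  8.18] wz 0.001 q6 -0.41 tilt [-0. -0.]
[ 45. 175.] [0, 98, 92, 152, 11804] [[ 0.646  -0.0254  0.008 ]]
[277. 219.] [258, 200, 38, 37, 973] [[0.4623 0.0044 0.008 ]]
big in dish [[0.4739 0.3308 0.012 ]]
```

```bash
python3 -m creep '[[[5,0.1,0,4,0,0,0],[5,0.1,0,7.6,0,0,0],[5,0.1,0,8.2,0,0,0],[5,0.1,0,8.2,0,0,0],[2.4,0.1,0,8.2,0,0,0],[2.4,0.1,0,8.2,0,0,0],[2.4,0.1,0,8.2,0,0,0],[2.4,0.1,0,8.2,0,0,0],[2.4,0.1,0,8.2,0,0,0],[2.4,0.1,0,6,0,0,0],[2.4,0.1,0,1,0,0,0],[2.4,0.1,0,0,0,0,0],[2.4,0.1,0,0,0,0,0]]]' 15; python3 - <<'E'
from h import *
s=get_state();print(s['eef_pos'])
go(.4747,.388,s['eef_pos'][2],.035)
E
```

```text
t: 32.85
eef_pos: [0.4626, 0.0055, 0.059]
ee_rot: [-3.14, 0.001, -1.536]
force: [0.8, 0.4, -0.8]
width: 0.0279
gripper_force: 15.0
[0.46263445 0.00550923 0.05897517]
t32.9 go [-38.18  -2.53   0.04] wz -0.000 q6 -0.40 tilt [0.001 0.002]
```

```bash
python3 -m creep '[[[2.4,-38.2,-2.6,0,0,0,0],[2.4,-38.2,-2.6,0,0,0,0],[2.4,-38.2,-2.6,0,0,0,0],[2.4,-38.2,-2.6,0,0,0,0],[2.4,-38.2,-2.6,0,0,0,0],[2.4,-38.2,-2.6,0,0,0,0],[2.4,-38.2,-2.6,0,0,0,0],[2.4,-38.2,-2.6,0,0,0,0],[2.4,-38.2,-2.6,0,0,0,0],[2.4,-38.2,-2.6,0,0,0,0],[2.4,-38.2,-2.6,0,0,0,0],[2.4,-38.2,-2.6,0,0,0,0]]]'; python3 - <<'E'
from h import *
go(.4747,.388,-.019,.035)
E
```

```text
t: 34.35
eef_pos: [0.4751, 0.3876, 0.0587]
ee_rot: [-3.141, 0.0, -1.536]
force: [-0.4, 0.4, -0.7]
width: 0.028
gripper_force: 15.0
t34.4 go [-0.03  0.04  7.77] wz -0.001 q6 -0.97 tilt [0. 0.]
```

```bash
python3 -m creep '[[[2.4,0,0,4,0,0,0],[2.4,0,0,6.8,0,0,0],[2.4,0,0,7.7,0,0,0],[2.4,0,0,7.7,0,0,0],[4,0,0,7.7,0,0,0],[4,0,0,7.7,0,0,0],[4,0,0,7.7,0,0,0],[4,0,0,6.5,0,0,0],[4,0,0,3,0,0,0],[4,0,0,0,0,0,0],[4,0,0,-4,0,0,0],[4,0,0,-4,0,0,0],[4,0,0,-4,0,0,0]]]'; python3 - <<'E'
from h import *
s=get_state();print(s['eef_pos'])
go(.588,-.1955,s['eef_pos'][2],.538+np.pi/2)
E
```

```text
t: 35.98
eef_pos: [0.4748, 0.388, 0.099]
ee_rot: [-3.141, 0.001, -1.536]
force: [-0.3, 0.2, -0.5]
width: 0.04
gripper_force: 0.0
[0.4747812  0.38795291 0.09900426]
t36.0 go [ 5.87e+01 -9.28e+00 -5.00e-02] wz 1.068 q6 -0.97 tilt [0.001 0.   ]
```

```bash
python3 -m creep '[[[4,58.7,-9.3,0,0,0,1.068],[4,58.7,-9.3,0,0,0,1.068],[4,58.7,-9.3,0,0,0,1.068],[4,58.7,-9.3,0,0,0,1.068],[4,58.7,-9.3,0,0,0,1.068],[4,58.7,-9.3,0,0,0,1.068],[4,58.7,-9.3,0,0,0,1.068],[4,58.7,-9.3,0,0,0,1.068],[4,58.7,-9.3,0,0,0,1.068],[4,58.7,-9.3,0,0,0,1.068],[4,58.7,-9.3,0,0,0,1.068],[4,58.7,-9.3,0,0,0,1.068],[4,58.7,-9.3,0,0,0,1.068],[4,58.7,-9.3,0,0,0,1.068],[4,58.7,-9.3,0,0,0,1.068]]]'; python3 - <<'E'
from h import *
p=camera_params('wrist');w=grab_frame('wrist');im=grab_frame('top')
go(.588,-.1955,-.0235,.538+np.pi/2)
h,s,v=cv2.split(cv2.cvtColor(w,cv2.COLOR_BGR2HSV));m=(((h<5)|(h>175))&(s>150)).astype('uint8')*255
q=cv2.minAreaRect((px2w(p,blob(m,(277,205),120),.005)[:,:2]*1000).astype('f4'));print(q)
cv2.imwrite('pics/w11.png',w)
cv2.imwrite('pics/t11.png',cv2.resize(im[140:320,70:340],(800,533)))
E
```

```text
t: 37.85
eef_pos: [0.5885, -0.1948, 0.0986]
ee_rot: [-3.141, 0.0, -2.603]
force: [-0.6, -0.2, 0.5]
width: 0.0398
gripper_force: 0.0
t38.0 go [ 0.07 -0.02 12.2 ] wz 0.000 q6 -1.03 tilt [0. 0.]
((583.6016845703125, -200.37652587890625), (112.6277084350586, 10.32682991027832), 31.0795955657959)
```

View pics/t11.png

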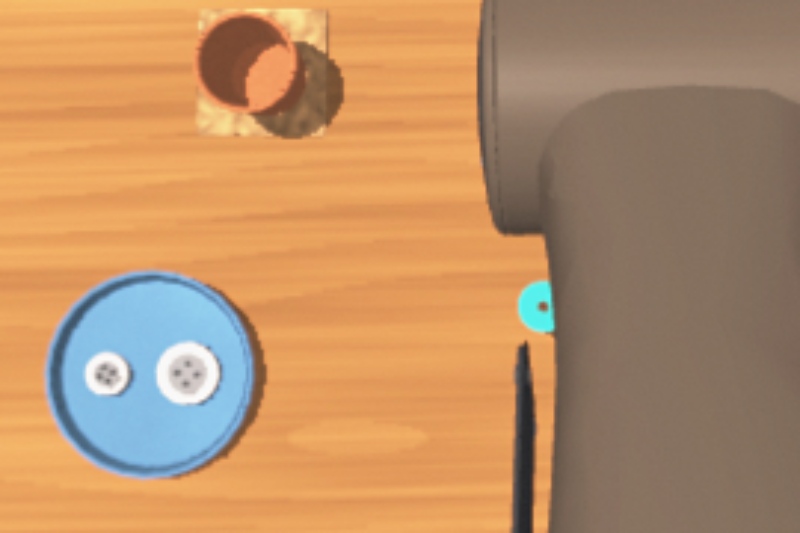

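The dish holds both white buttons, at (107,373) and (188,373) in the crop. I'll check the clearance to the scissors before gripping the pencil.

```bash
python3 - <<'E'
from h import *
p=camera_params('top');im=cv2.imread('pics/top0.png')
h,s,v=cv2.split(cv2.cvtColor(im,cv2.COLOR_BGR2HSV));m=((s<70)&(v>90)).astype('uint8')*255
w=px2w(p,blob(m,(415,172),28),.008)[:,:2]-[.589,-.195]
a=.54;T=np.c_[w@[np.cos(a),np.sin(a)],w@[-np.sin(a),np.cos(a)]]*1000
i=np.argsort((T**2).sum(1))[:1];print(len(w),T[i],T.min(0),T.max(0),T[np.argmax(T[:,1])])
E
```

```text
99 [[  8.66582915 -60.04287222]] [   1.47572405 -175.19729843] [ 28.35266278 -60.04287222] [  8.66582915 -60.04287222]
```

The scissors start 60 mm from the grasp and the fingers reach about 38 mm, so it's clear.

```bash
python3 -m creep '[[[3.4,0,0,4,0,0,0],[3.4,0,0,9,0,0,0],[3.4,0,0,11.6,0,0,0],[3.4,0,0,12.2,0,0,0],[3.4,0,0,12.2,0,0,0],[0.6,0,0,12.2,0,0,0],[0.6,0,0,12.2,0,0,0],[0.6,0,0,12.2,0,0,0],[0.6,0,0,12.2,0,0,0],[0.6,0,0,12.2,0,0,0],[0.6,0,0,12.2,0,0,0],[0.6,0,0,10,0,0,0],[0.6,0,0,5,0,0,0],[0.6,0,0,4,0,0,0],[0.6,0,0,4,0,0,0]]]' 15; python3 - <<'E'
from h import *
s=get_state()
# pencil end-centre offset negligible: aim tray centre, pencil along tray
go(.6511,.0185,s['eef_pos'][2],1.505+np.pi/2)
p=camera_params('wrist');w=grab_frame('wrist')
h,s_,v=cv2.split(cv2.cvtColor(w,cv2.COLOR_BGR2HSV));m=(((h<5)|(h>175))&(s_>150)).astype('uint8')*255
c=blob(m,(277,240),140);(r0,a0,_)=cv2.minAreaRect((px2w(p,c,s['eef_pos'][2]+.0285)[:,:2]*1000).astype('f4')),0,0;print(r0)
cv2.imwrite('pics/w12.png',w)
E
```

```text
t: 39.83
eef_pos: [0.5888, -0.1954, 0.0591]
ee_rot: [-3.141, 0.002, -2.604]
force: [0.2, -0.1, -0.9]
width: 0.0106
gripper_force: 15.0
t39.8 go [-16.3   15.18   0.02] wz -0.967 q6 -1.03 tilt [0.002 0.001]
((567.2233276367188, -208.4154052734375), (77.95177459716797, 11.312378883361816), 30.759723663330078)
```

View pics/w12.png

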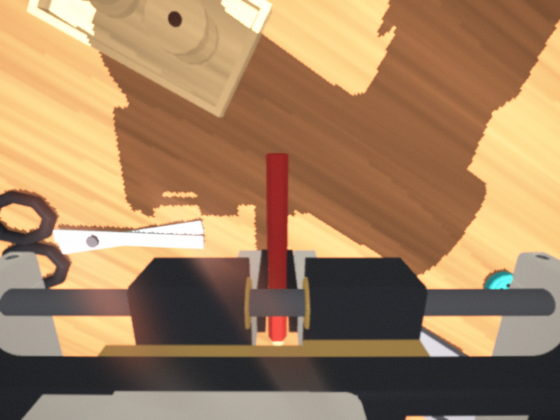

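The pencil at (277,245) is held straight along the tool axis, with its tail up in the picture. On to the tray.

```bash
python3 -m creep '[[[0.6,-16.3,15.2,0,0,0,-0.967],[0.6,-16.3,15.2,0,0,0,-0.967],[0.6,-16.3,15.2,0,0,0,-0.967],[0.6,-16.3,15.2,0,0,0,-0.967],[0.6,-16.3,15.2,0,0,0,-0.967],[0.6,-16.3,15.2,0,0,0,-0.967],[0.6,-16.3,15.2,0,0,0,-0.967],[0.6,-16.3,15.2,0,0,0,-0.967],[0.6,-16.3,15.2,0,0,0,-0.967],[0.6,-16.3,15.2,0,0,0,-0.967],[0.6,-16.3,15.2,0,0,0,-0.967]]]'; python3 - <<'E'
from h import *
go(.6511,.0185,-.018,1.505+np.pi/2)
E
```

```text
t: 41.25
eef_pos: [0.6505, 0.0185, 0.0584]
ee_rot: [-3.141, 0.0, -1.637]
force: [0.1, -0.1, -0.3]
width: 0.0107
gripper_force: 15.0
t41.2 go [-0.   -0.05  7.64] wz -0.001 q6 -0.39 tilt [0. 0.]
```

```bash
python3 -m creep '[[[0.6,0,0,3,0,0,0],[0.6,0,0,5.5,0,0,0],[0.6,0,0,7,0,0,0],[0.6,0,0,7.6,0,0,0],[0.6,0,0,7.6,0,0,0],[1.7,0,0,7.6,0,0,0],[1.7,0,0,7.6,0,0,0],[1.7,0,0,7.6,0,0,0],[1.7,0,0,6.5,0,0,0],[1.7,0,0,4,0,0,0],[1.7,0,0,-1,0,0,0],[1.7,0,0,-6,0,0,0],[1.7,-15,-12,-8,0,0,0],[1.7,-25,-12,-8,0,0,0],[1.7,-25,-12,-8,0,0,0],[1.7,-25,-12,-8,0,0,0],[1.7,-25,-12,-8,0,0,0],[1.7,-25,-12,-8,0,0,0],[1.7,-25,-12,-8,0,0,0]]]'; python3 - <<'E'
from h import *
im=grab_frame('top');cv2.imwrite('pics/t13.png',cv2.resize(im[120:330,60:520],(800,365)))
E
```

```text
t: 43.62
eef_pos: [0.7865, 0.2598, 0.1386]
ee_rot: [3.141, -0.0, -1.637]
force: [-0.3, -1.1, 0.1]
width: 0.0171
gripper_force: 0.0
```

View pics/t13.png

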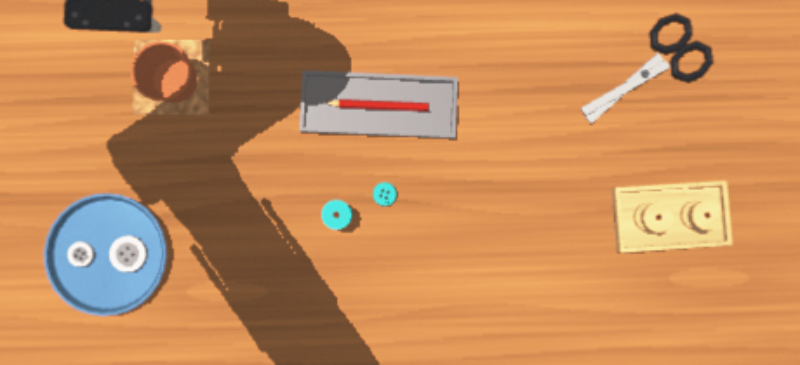

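The final picture shows all as asked: spools upright in the box, both buttons in the dish and the pencil lengthwise in the tray. The cup and scissors haven't moved and the robot touches nothing.

```bash
python3 -c "from station import *;print(job_done())"
```

```text
the job is handed in; nothing more can be done
None
```

The job is handed in at about 44 s: both spools upright in the box, both white buttons in the dish, the pencil lengthwise in the tray, and the cup and scissors untouched; my first spool grasp missed because the real fingertips sat about 25 mm above the reported TCP, which I corrected for.

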